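Click the filter reminder dial round to its pointer

ROBOT

A 6-joint arm with a two-finger parallel gripper is mounted at the origin on a cart in front of the work surface, level with it; the furniture and walls round the work are solid. World frame = base frame: x ahead of the robot, y to its left, z up, the work surface at z = 0. Lengths are in m, angles in degrees, forces in N, time in s.
With the tool pointing down it reaches from about 0.25 to 0.725 m from the base axis. Payload 9.7 kg.
Tool frame: the origin (TCP) lies midway between the tips of the shut fingers; the grasp point (between the pads) lies 19 mm behind it; x points along the fingers, y is the direction in which the jaws open and shut, and the axes are right-handed (so a half turn about x gives the same grasp; the last joint's range is limited). The gripper opens to 85 mm and grips with 20 to 120 N. Pads are 22 mm wide; open, the fingers measure 114 mm over their backs; the gripper's body (76 mm by 85 mm) begins 54 mm behind the grasp point. The pads swing forward as they close: fully open they stand 13 mm farther back than shut.
Start: joints at [-65.031, 4.979, 10.078, 95.1, 0, 90], TCP at [0.232, -0.499, 0.231] pointing down, gripper open.
Joint ranges: [-179.16, 179.16], [-48.56, 103.87], [-65.8, 70.77], [-126.05, 130.52], [-82.76, 87.17], [-180, 180]. Speed limits (degrees/s): [127.2, 127.2, 147.25, 180, 180, 180].

INTERFACE

Orientations are given as [roll, pitch, yaw] about the fixed x, y, z axes, in that order (R = Rz(yaw) Ry(pitch) Rx(roll)).
In Python, from workcell import bot, cams gives the robot as it stands.
- The arm moves only by the tool apply_moves, never from a script. Its argument "commands" is a list of rows, each a list of 5 numbers: the shift along the tool's x, y, z in m, then the turn about the tool's x in rad, then the opening, from -1 (shut) to 1 (fully open). In form: [[tx, ty, tz, roll, hand], ...]. A call has 1 to 12 rows; each row is the pose to reach, as a shift and turn from the pose measured when the call began, along the tool's axes at that moment; what a row does not reach only later rows make up. A row lasts 1/10 s, in which the tool goes at most 50 mm and 8.59 degrees, less where a joint would pass 70% of its speed; a pose out of reach is approached as far as the arm can. A call with a gripper value outside its range is refused whole. The fingers move at their own pace and stop on an object; "newtons" is the grip in N (left out, the last holds). Time passes only in rows, so rows that repeat a pose let the fingers close. It gives the time, the measured TCP pose, the force and the opening at its end, in the units of the state.
- bot.get_obs(): the state, without advancing time (a new reading comes with each control period).
- cams.camera(name): name is "scene" or "side" or "wrist"; returns a dict with "frame" (384x512x3 uint8, blue, green, red), "depth" (384x512 float32, m along the optical axis (not along the pixel's ray), 0 where there is no reading), "camera_matrix" (3x3 intrinsics, pixels), "R" (3x3) and "t" (3): a world point X has camera coordinates R X + t; the wrist camera has in their place "mount" (4x4, takes a point from camera to tool coordinates, whose origin is the TCP and whose axes are the tool frame's). Camera axes: x right, y down, z forward; pixel columns grow to the right and rows downward; lengths in m; the calibration is good to about 2 mm. A picture is of the moment at which its call begins: read the wrist's pose just before it.
- bot.job_done(): hands the job in, once; it reports no verdict.
Trained networks look in the newest picture that a camera, given by its name, has taken for a name from the list of things; names that differ only in an ending like _2 or _b are one class to them, and where a whole thing is asked for, a point or a joint stands for the part that bears it (a point fixed in the world has none). Each returns a list of dicts, best first, with "confidence" (0 to 1); they miss things now and then, are a little off and sometimes report something else, mostly with a low value. They report only what shows in the picture. A call takes as long as a camera call.
- cams.spot_in(name, camera): "rect" ([left, top, right, bottom] in pixels, round what is visible of it).
The state is a dict: "time": time; "q": joint angles; "qd": joint speeds; "joint_efforts": joint torques, N m; "ee_pos": TCP position; "tcp_rot": TCP orientation; "wrist_force": force on the tool from outside, world axes, zero at the start; "torque": the same for the moment, N m; "opening": finger opening in m.
Only numpy, scipy, OpenCV 4.12 (cv2) and the standard library are available. Lean on these libraries where they do the work, as an engineer would, in place of code of your own. Each camera call takes 0.05 s, during which the arm holds its last target. There are 200 camera calls.

TASK

Set the water-filter reminder dial on the draining board: with a fingertip, flick the thumbwheel's lobed edge anticlockwise as seen from above (the edge nearest the robot goes to the right), click by click, until the lobe that carries the little bead rests in its click exactly at the pointer at the back of the dial. Stop at that click and do not go past it; flick gently, grasp nothing, and leave the glass, jar and shaker around the dial where they stand.

Things in the scene. Friction and masses are not known exactly. Their poses are not given: they have to be found in the camera images.
- filter_dial: reminder dial, screwed to the board. Origin: centre of its underside, on the wheel's upright axis; z up, x to the pointer (away from the robot, turned up to 0.45 rad), y left. Grey foot 172 mm across, 10 mm thick; column 68-74 mm across under the wheel; guard wall at radius 69-74 mm, 44 mm high, round the back half; the wheel's edge is free on the -x side. Chevrons there show the flick (to -y).
- wheel (a joint): angle of the white thumbwheel, rad, growing anticlockwise from above; 0 = beaded lobe at the pointer. Starts two to four clicks short (near -4.19, -3.14 or -2.09; very rarely poised half-way between); turns endlessly. One click = 60 deg (1.047): moved over 30 deg from rest it snaps on to the next click and stays; less, it springs back. A lobe's end takes up to about 6 N. Damped: it does not run on.
- bead (a point): centre of the steel bead, 12 mm ball on a short pin, on the marked lobe: 51 mm from the axis, 57 mm above the board; turns with the wheel
- pointer (a point): tip of the fixed steel pointer cone at the back of the dial, 60.5 mm from the axis, 57.5 mm above the board, pointing at the axis
- near_edge (a point): fixed point of the dial at -x, 60 mm from the axis, 43 mm above the board: the end of the lobe nearest the robot when the wheel rests in a click. The wheel: hub radius 34 mm, six lobes every 60 deg, round bars 14 mm thick (36 to 50 mm above the board) with round ends at radius 60 mm; at rest one lobe points to +x, one to -x.
- tumbler: drinking glass, loose, 81 mm across, 92 mm high, left of the dial; origin at the centre of its underside. Leave alone.
- honey_jar: jar with dark lid, loose, 65 mm across, 86 mm high, right of the dial; origin at the centre of its underside. Leave alone.
- shaker: salt shaker, loose, 44 mm across, 90 mm high, behind the dial; origin at the centre of its underside. Leave alone.

How it is judged:
By the outcome, as a careful person would: the job done as asked, in the order asked, and still so for the second after the job is handed in, with the robot touching nothing.
It also fails if it takes over 54 s, if anything falls off the work surface, if the arm or the gripper's body presses on something with over 40 N, if the wrist force passes 120 N, or if a joint passes its speed limit or range.

## Working session

There is one attempt and no reset: what is moved stays moved. The work goes in short steps, Python scripts to look and compute and a tool call to move; the robot and the scene stay as the last step left them, time stands still between calls to the robot, and variables do not carry over. Pictures are saved under pics/ and viewed, about 8 in all and at most 12, crops included, and the job is handed in when it is done.

Besides the shell and the picture viewer there is one more tool, called in YAML: its name, and indented under it one key for each argument. apply_moves: Moves the arm, as the interface text tells. Its arguments: {"type":"object","properties":{"commands":{"type":"array"},"newtons":{"type":"number"}},"required":["commands"]}

```bash
mkdir -p pics; ls
cat > h.py <<'E'
import numpy as np, cv2
from workcell import bot, cams
def px(c,u,v,d=None):
    K=c["camera_matrix"]; d=d if d else c["depth"][int(v),int(u)]
    p=np.linalg.inv(K)@[u,v,1]*d
    return c["R"].T@(p-c["t"])
def onz(c,u,v,z):
    K=c["camera_matrix"]; r=c["R"].T@(np.linalg.inv(K)@[u,v,1]); o=-c["R"].T@c["t"]
    return o+r*(z-o[2])/r[2]
def proj(c,X):
    p=c["camera_matrix"]@(c["R"]@np.array(X)+c["t"]); return p[:2]/p[2]
E
python3 - <<'E'
from h import *
np.set_printoptions(precision=3,suppress=True)
print(bot.get_obs())
ims=[]
for n in ("scene","side"):
    c=cams.camera(n); ims.append(c["frame"]); print(n,-c["R"].T@c["t"])
    for t in ("filter_dial","wheel","bead","pointer","tumbler","honey_jar","shaker"):
        for r in cams.spot_in(t,n)[:2]:
            a=r["rect"]; u,v=(a[0]+a[2])/2,(a[1]+a[3])/2
            print(t,np.array(a),round(r["confidence"],2),px(c,u,v))
    cv2.imwrite(f"pics/{n}1.png",c["frame"])
E
```

```text
pics
{'time': 0.0, 'q': array([-65.032,   5.012,  10.034,  95.099,  -0.001,  90.   ]), 'qd': array([ 0.027,  0.082,  0.08 ,  0.065, -0.067,  0.016]), 'joint_efforts': array([  0.   , -52.039,  46.481,   0.016,   0.   ,  -0.   ]), 'ee_pos': array([ 0.232, -0.498,  0.231]), 'tcp_rot': array([-89.424,  89.922, 115.543]), 'wrist_force': array([-1.421, -0.543, -0.608]), 'torque': array([ 0.029, -0.035,  0.04 ]), 'opening': 0.08547558900925843}
scene [0.17  0.422 0.693]
filter_dial [239.1 173.6 312.1 239.2] 0.76 [0.519 0.023 0.047]
filter_dial [206.1 212.8 248.  270. ] 0.49 [0.504 0.173 0.087]
wheel [250.4 175.5 300.7 216.9] 0.61 [0.537 0.005 0.051]
bead [252.1 174.6 302.4 217.2] 0.81 [0.535 0.001 0.05 ]
pointer [234.5 171.8 311.9 237.3] 0.62 [0.526 0.023 0.048]
tumbler [205.7 214.2 247.1 271.2] 0.84 [0.504 0.176 0.086]
honey_jar [284.1 127.7 310.6 168.1] 0.86 [ 0.591 -0.127  0.073]
shaker [214.9 168.4 233.7 200.4] 0.89 [0.634 0.067 0.064]
side [0.592 0.839 0.407]
filter_dial [251.2 203.4 322.2 242.9] 0.73 [0.55  0.169 0.089]
wheel [261.7 199.  308.2 219.6] 0.63 [0.546 0.007 0.049]
bead [260.1 198.5 311.9 219.8] 0.64 [0.544 0.011 0.051]
bead [230.7 203.7 248.8 246.8] 0.51 [0.646 0.085 0.042]
pointer [249.7 200.8 319.4 245.5] 0.91 [0.555 0.168 0.089]
tumbler [277.1 215.  317.  270.2] 0.78 [0.531 0.19  0.059]
honey_jar [245.9 171.3 269.4 208.9] 0.58 [ 0.613 -0.112  0.05 ]
shaker [230.6 202.4 249.6 245.4] 0.64 [0.645 0.088 0.047]
```

View pics/scene1.png

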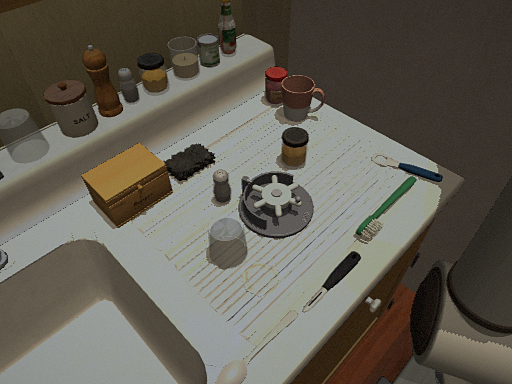

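View pics/side1.png

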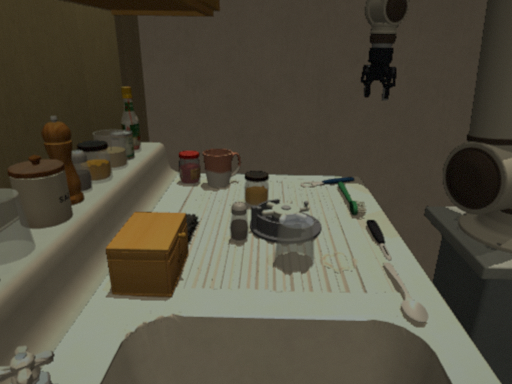

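The scene view shows the dial at about (276,200), the glass at (228,240), the shaker at (221,185) and the jar at (294,147). I'll zoom in and fit the geometry from depth.

Run:
```python
from h import *
np.set_printoptions(precision=4,suppress=True)
ims=[]
for n,(u0,u1,v0,v1) in (("scene",(230,320,165,245)),("side",(240,330,180,260))):
    c=cams.camera(n)
    P=[];U=[]
    for v in range(v0,v1):
        for u in range(u0,u1):
            if c["depth"][v,u]>0: P.append(px(c,u,v));U.append(c["frame"][v,u])
    P=np.array(P);U=np.array(U).astype(int)
    near=np.hypot(P[:,0]-.535,P[:,1]-.004)<.1
    for lo,hi in ((.044,.054),(.006,.014)):
        m=near&(P[:,2]>lo)&(P[:,2]<hi)
        if m.sum()>10:
            (x,y),r=cv2.minEnclosingCircle(P[m][:,:2].astype(np.float32)); print(n,lo,m.sum(),P[m].mean(0),x,y,r)
    ims.append(cv2.resize(c["frame"][v0:v1,u0:u1],None,fx=4.4,fy=4.4,interpolation=cv2.INTER_CUBIC)[:352])
    # optimise foot circle & show
cv2.imwrite("pics/crop1.png",np.hstack(ims))
```

```text
scene 0.044 943 [0.545  0.0013 0.0489] 0.553092360496521 0.0008553778170607984 0.07375002652406693
scene 0.006 1860 [0.5205 0.0088 0.0097] 0.5431811213493347 -0.0028887393418699503 0.08577925711870193
side 0.044 413 [0.5489 0.0018 0.048 ] 0.5544888377189636 0.004138090647757053 0.07216788828372955
side 0.006 320 [0.5462 0.0234 0.0087] 0.5427051186561584 0.0017138479743152857 0.08547214418649673
```

View pics/crop1.png

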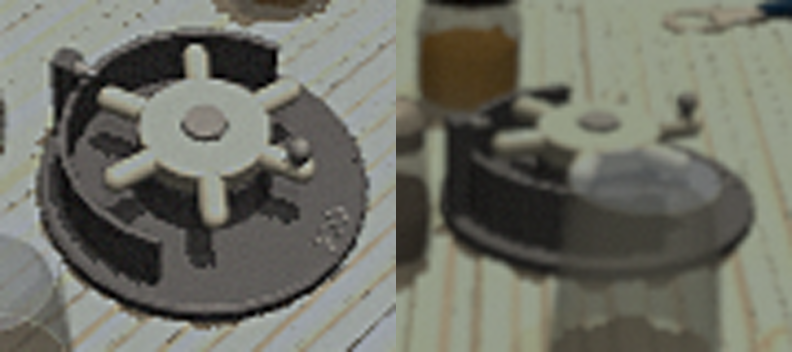

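The crops show the pointer at the upper left (scene px about (245.5,178.6)) and the beaded lobe diagonally opposite (298,199.5). That looks like wheel ≈ -π, or three clicks. I'll check it numerically.

Run:
```python
from h import *
np.set_printoptions(precision=4,suppress=True)
A=np.array([.543,0.0])
c=cams.camera("scene"); s=cams.camera("side")
hub=[onz(c,230+205/4.4,165+122/4.4,.053), onz(s,240+(600-396)/4.4,180+121/4.4,.053)]
print("hub",hub)
P=onz(c,245.5,178.6,.0575); B=onz(c,298,199.5,.057); B2=onz(s,240+(688-396)/4.4,180+102/4.4,.057)
for n,p in(("pointer",P),("bead",B),("bead side",B2)): d=p[:2]-A; print(n,p,np.hypot(*d),np.degrees(np.arctan2(d[1],d[0])))
for n,u,v in(("l",230+197/4.4,165+48/4.4),("l",230+290/4.4,165+92/4.4),("b",230+305/4.4,165+168/4.4),("l",230+212/4.4,165+215/4.4),("l",230+113/4.4,165+182/4.4),("l",230+103/4.4,165+98/4.4)):
  d=onz(c,u,v,.046)[:2]-A;print(n,np.hypot(*d),np.degrees(np.arctan2(d[1],d[0])))
for t in("tumbler","honey_jar","shaker"):
  r=cams.spot_in(t,"scene")[0]["rect"]; print(t,[onz(c,(r[0]+r[2])/2,r[3]-3,0)])
```

```text
hub [array([ 0.5413, -0.003 ,  0.053 ]), array([0.5428, 0.0063, 0.053 ])]
pointer [0.6174 0.0184 0.0575] 0.07668069790374939 13.857918614580127
bead [ 0.493  -0.0186  0.057 ] 0.0533122610840102 -159.5565554285316
bead side [ 0.4945 -0.0132  0.057 ] 0.05023815430650983 -164.81399952603078
l 0.05881617374758415 -46.21615870124892
l 0.05525108831639768 -105.30896774139809
b 0.05703641588989486 -159.10826530559103
l 0.052781404018260335 140.67848235172826
l 0.053101029710154235 81.83615307665703
l 0.05333624865430758 18.718622917175146
tumbler [array([0.5041, 0.1818, 0.    ])]
honey_jar [array([ 0.6005, -0.1394,  0.    ])]
shaker [array([0.6476, 0.067 , 0.    ])]
```

```bash
cat > g.py <<'E'
from h import *
from scipy.spatial.transform import Rotation as Ro
np.set_printoptions(precision=4,suppress=True)
A=np.array([.5425,.001]); psi=np.radians(17.5)
M=np.array([[np.cos(psi),-np.sin(psi)],[np.sin(psi),np.cos(psi)]])
o=bot.get_obs(); R=Ro.from_euler("xyz",o["tcp_rot"],degrees=True).as_matrix()
def sh(dx,dy,z): # dial-frame target -> tool shift
    return R.T@(np.r_[A+M@[dx,dy],z]-o["ee_pos"])
def st(): 
    print("t",o["time"],"pos",o["ee_pos"],"dial",M.T@(o["ee_pos"][:2]-A),"F",o["wrist_force"],"op",o["opening"],"q",o["q"])
    print("R",R.round(3).tolist(),"ytool yaw rel dial",np.degrees(np.arctan2(R[1,1],R[0,1])-psi))
E
python3 - <<'E'
from g import *
st(); print(sh(-.11,.028,.15),sh(-.11,.028,.030))
E
```

```text
t 1.15 pos [ 0.2322 -0.4986  0.2313] dial [-0.4462 -0.3831] F [-0.0399  0.0175  0.3832] op 0.08498597719548125 q [-65.0305   4.9794  10.0777  95.0993   0.0002  90.0004]
R [[-0.0, 0.422, -0.907], [0.0, -0.907, -0.422], [-1.0, -0.0, -0.0]] ytool yaw rel dial -82.53095285801662
[ 0.0813 -0.364  -0.3868] [ 0.2013 -0.364  -0.3868]
```

apply_moves:
  commands:
    - [0.0,-0.05,-0.05,0.05,-1]
    - [0.01,-0.08,-0.08,0.1,-1]
    - [0.02,-0.11,-0.12,0.13,-1]
    - [0.02,-0.14,-0.15,0.13,-1]
    - [0.03,-0.17,-0.18,0.13,-1]
    - [0.04,-0.2,-0.22,0.13,-1]
    - [0.05,-0.24,-0.26,0.13,-1]
    - [0.06,-0.28,-0.3,0.13,-1]
    - [0.07,-0.32,-0.34,0.13,-1]
    - [0.08,-0.364,-0.387,0.13,-1]
    - [0.08,-0.364,-0.387,0.13,-1]
    - [0.08,-0.364,-0.387,0.13,-1]
  newtons: 20

```text
time: 2.35
ee_pos: [0.4299, -0.0017, 0.1503]
tcp_rot: [-60.4, 89.9, 137.4]
wrist_force: [-0.3, -0.4, -0.1]
opening: 0.0002
```

Run:
```python
from g import *
st(); print(sh(-.11,.028,.15),sh(-.11,.028,.030),sh(-.056,.028,.030))
c=cams.camera("wrist"); m=c["mount"]; K=c["camera_matrix"]
Rw=R@m[:3,:3]; tw=R@m[:3,3]+o["ee_pos"]; c["R"]=Rw.T; c["t"]=-Rw.T@tw
im=c["frame"].copy()
z=np.r_[A,.053]
P=lambda x,y,zz: tuple(int(round(k)) for k in proj(c,np.r_[A+M@[x,y],zz]))
for q in (P(0,0,.053),P(-.06,0,.043),P(.0605,0,.0575),P(-.051,0,.057)): cv2.circle(im,q,3,(0,0,255),1); print(q)
cv2.imwrite("pics/w1.png",im)
V,U=np.mgrid[0:384,0:512]; d=c["depth"]
X=np.stack([(U-K[0,2])/K[0,0]*d,(V-K[1,2])/K[1,1]*d,d],-1)@Rw.T+tw
m=(d>0)&(abs(X[...,2]-.05)<.006)&(np.hypot(X[...,0]-A[0],X[...,1]-A[1])<.064)
print(m.sum(),X[m].mean(0),cv2.minEnclosingCircle(X[m][:,:2].astype(np.float32)))
```

```text
t 2.35 pos [ 0.4299 -0.0017  0.1503] dial [-0.1082  0.0313] F [-0.2629 -0.3901 -0.1104] op 0.00015962512014392738 q [ -0.2521 -12.3263 -15.2924  87.0849   0.0465 161.9385]
R [[-0.001, 0.306, -0.952], [0.001, -0.952, -0.306], [-1.0, -0.001, 0.001]] ytool yaw rel dial -89.69059341418172
[0.0003 0.0033 0.0018] [0.1203 0.0034 0.0018] [ 0.1203  0.0037 -0.0522]
(290, 60)
(285, 140)
(295, -40)
(288, 130)
9694 [ 0.5436 -0.0021  0.0493] ((0.5435853004455566, -0.0023175892420113087), 0.05956844240427017)
```

View pics/w1.png

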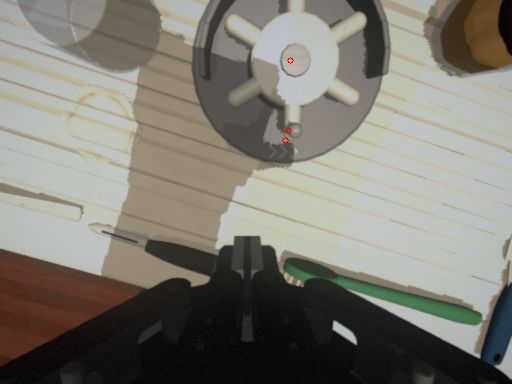

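The wrist view confirms it: hub at (296,60), bead at (294,130) on the lobe nearest the robot, wall open toward the robot. So it needs three clicks. I'll refine the axis to (0.5435,-0.002) and descend outside the wheel.

```bash
sed -i 's/A=np.array.*;/A=np.array([.5433,-.002]);/' g.py
python3 - <<'E'
from g import *
st()
for p in((-.11,.03,.03),(-.056,.03,.03),(-.056,-.04,.03),(-.11,-.04,.03)): print(sh(*p))
E
```

```text
t 2.4 pos [ 0.4294 -0.0034  0.1508] dial [-0.109   0.0329] F [ 0.4336 -0.4594  0.1959] op 0.00013687470206234052 q [ -0.4542 -12.3858 -15.2912  87.1528   0.0005 161.782 ]
R [[-0.001, 0.305, -0.952], [0.0, -0.952, -0.305], [-1.0, -0.0, 0.001]] ytool yaw rel dial -89.7361808044537
[0.1208 0.0029 0.0009]
[ 0.1207  0.0032 -0.0531]
[ 0.1207  0.0732 -0.0528]
[0.1208 0.0729 0.0012]
```

apply_moves:
  commands:
    - [0.04,0.003,0.001,0,-1]
    - [0.08,0.003,0.001,0,-1]
    - [0.11,0.003,0.001,0,-1]
    - [0.121,0.003,0.001,0,-1]
    - [0.121,0.003,0.001,0,-1]
    - [0.121,0.003,-0.02,0,-1]
    - [0.121,0.003,-0.04,0,-1]
    - [0.121,0.003,-0.053,0,-1]
    - [0.121,0.003,-0.053,0,-1]

```text
time: 3.3
ee_pos: [0.4829, 0.0098, 0.0318]
tcp_rot: [163.5, 89.9, 1.3]
wrist_force: [-0.1, 0.8, 0.1]
opening: -0.0003
```

Run:
```python
from g import *
st()
for p in((-.056,.03,.03),(-.056,-.04,.03),(-.11,-.04,.03)): print(sh(*p))
```

```text
t 3.3 pos [0.4829 0.0098 0.0318] dial [-0.054   0.0294] F [-0.1401  0.751   0.1357] op -0.00032866404904099224 q [  1.1646  -3.3192 -20.4434  72.7534   0.0002 163.4052]
R [[0.002, 0.305, -0.952], [0.0, -0.952, -0.305], [-1.0, 0.001, -0.002]] ytool yaw rel dial -89.74061273196847
[ 0.0018 -0.0006  0.002 ]
[0.0019 0.0694 0.0023]
[0.0018 0.0692 0.0563]
```

apply_moves:
  commands:
    - [0.002,0.007,0.002,0,-1]
    - [0.002,0.014,0.002,0,-1]
    - [0.002,0.021,0.002,0,-1]
    - [0.002,0.028,0.002,0,-1]
    - [0.002,0.035,0.002,0,-1]
    - [0.002,0.042,0.002,0,-1]
    - [0.002,0.049,0.002,0,-1]
    - [0.002,0.056,0.002,0,-1]
    - [0.002,0.063,0.002,0,-1]
    - [0.002,0.067,0.002,0,-1]

```text
time: 4.3
ee_pos: [0.5016, -0.0553, 0.0298]
tcp_rot: [158.6, 89.9, -3.6]
wrist_force: [0.2, 0.0, -0.3]
opening: 0.0005
```

```bash
cat > look.py <<'E'
import sys
from g import *
st()
c=cams.camera("scene"); P=lambda x,y,z: tuple(np.round((proj(c,np.r_[A+M@[x,y],z])-[230,160])*5).astype(int).tolist())
im=cv2.resize(c["frame"][160:250,230:330],None,fx=5,fy=5,interpolation=cv2.INTER_CUBIC)
for k in range(6):
    a=np.radians(60*k); cv2.circle(im,P(.051*np.cos(a),.051*np.sin(a),.057),3,(0,0,255),1)
cv2.circle(im,P(.0605,0,.0575),4,(0,255,0),1)
cv2.imwrite(f"pics/{sys.argv[1]}.png",im)
for p in((-.11,None,.03),(-.11,.03,.03),(-.056,.03,.03),(-.056,-.04,.03)):
    y=p[1] if p[1] is not None else (M.T@(o["ee_pos"][:2]-A))[1]
    print(sh(p[0],y,p[2]))
E
python3 look.py s2
```

```text
t 4.3 pos [ 0.5016 -0.0553  0.0298] dial [-0.0558 -0.0383] F [ 0.1844  0.037  -0.3257] op 0.0004850364798502093 q [ -6.2962  -0.272  -17.7046  72.451    0.0054 155.9685]
R [[0.002, 0.305, -0.952], [-0.0, -0.952, -0.305], [-1.0, 0.001, -0.002]] ytool yaw rel dial -89.76477893398976
[-0.0003 -0.0002  0.0542]
[-0.0003 -0.0685  0.0539]
[-0.0002 -0.0683 -0.0001]
[-0.0002  0.0017  0.0002]
```

View pics/s2.png

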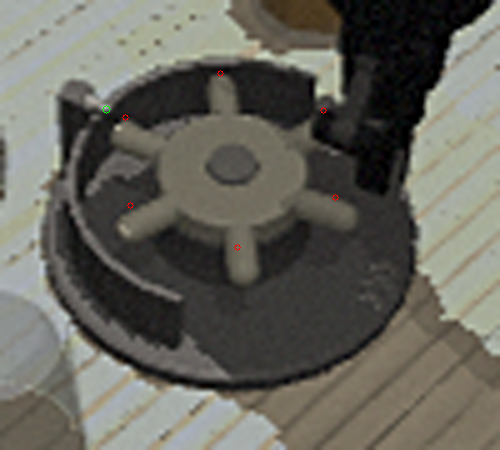

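The view shows no bead on the five visible lobes. It is at the -2 click position near (323,108), behind the fingers, and a new lobe faces the robot at (350,215). One click is done, so I'll retreat and go around for the second.

apply_moves:
  commands:
    - [0,0,0.02,0,-1]
    - [0,0,0.045,0,-1]
    - [0,0,0.054,0,-1]
    - [0,-0.02,0.054,0,-1]
    - [0,-0.045,0.054,0,-1]
    - [0,-0.068,0.054,0,-1]
    - [0,-0.068,0.054,0,-1]
    - [0,-0.068,0.03,0,-1]
    - [0,-0.068,0.01,0,-1]
    - [0,-0.068,0.0,0,-1]
    - [0,-0.068,0.0,0,-1]

```text
time: 5.45
ee_pos: [0.4819, 0.0093, 0.0296]
tcp_rot: [156.1, 89.9, -6.2]
wrist_force: [0.2, -0.0, -0.0]
opening: 0.0004
```

```bash
python3 look.py s3
```

```text
t 5.45 pos [0.4819 0.0093 0.0296] dial [-0.0552  0.0292] F [ 0.2491 -0.0276 -0.016 ] op 0.0004153292953537644 q [  1.1108  -3.3864 -20.7598  72.5135  -0.0144 163.3634]
R [[0.002, 0.305, -0.952], [-0.0, -0.952, -0.305], [-1.0, 0.001, -0.002]] ytool yaw rel dial -89.75260382329111
[-0.0005 -0.0002  0.0548]
[-0.0005 -0.001   0.0548]
[-0.0004 -0.0008  0.0008]
[-0.0003  0.0692  0.0011]
```

View pics/s3.png

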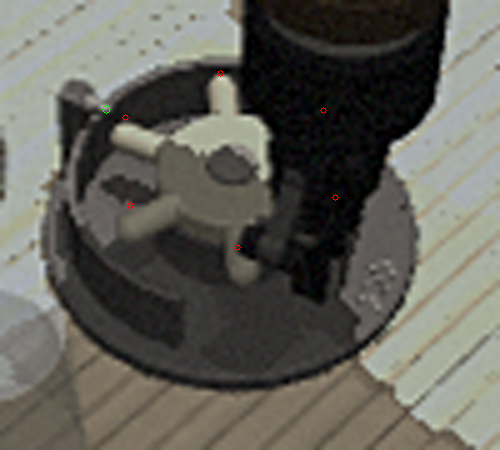

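The wheel hasn't moved: the lobes at (220,90), (125,135), (130,225) and (240,270) are unchanged, and the finger sits in the gap. Now the second stroke, then a return to the entry position outside the wheel.

apply_moves:
  commands:
    - [0,0.007,0.001,0,-1]
    - [0,0.014,0.001,0,-1]
    - [0,0.021,0.001,0,-1]
    - [0,0.028,0.001,0,-1]
    - [0,0.035,0.001,0,-1]
    - [0,0.042,0.001,0,-1]
    - [0,0.049,0.001,0,-1]
    - [0,0.056,0.001,0,-1]
    - [0,0.063,0.001,0,-1]
    - [0,0.067,0.001,0,-1]
    - [0,0.067,0.001,0,-1]

```text
time: 6.6
ee_pos: [0.5006, -0.0556, 0.0295]
tcp_rot: [141.0, 89.9, -21.3]
wrist_force: [0.3, -0.3, 0.8]
opening: 0.0005
```

apply_moves:
  commands:
    - [0,0,0.02,0,-1]
    - [0,0,0.045,0,-1]
    - [0,0,0.054,0,-1]
    - [0,-0.02,0.054,0,-1]
    - [0,-0.045,0.054,0,-1]
    - [0,-0.068,0.054,0,-1]
    - [0,-0.068,0.054,0,-1]

```text
time: 7.3
ee_pos: [0.4282, -0.0054, 0.0296]
tcp_rot: [164.8, 89.9, 2.6]
wrist_force: [0.1, 0.4, 0.3]
opening: -0.0002
```

```bash
python3 look.py s4
```

```text
t 7.3 pos [ 0.4282 -0.0054  0.0296] dial [-0.1108  0.0314] F [0.0954 0.4177 0.2529] op -0.00022087785417152425 q [ -0.7269 -10.9795 -27.5695  73.317    0.0055 161.4525]
R [[0.002, 0.306, -0.952], [0.0, -0.952, -0.306], [-1.0, 0.0, -0.002]] ytool yaw rel dial -89.67940986645993
[-0.0004  0.     -0.0008]
[-0.0004  0.0014 -0.0008]
[-0.0003  0.0017 -0.0548]
[-0.0003  0.0717 -0.0544]
```

View pics/s4.png

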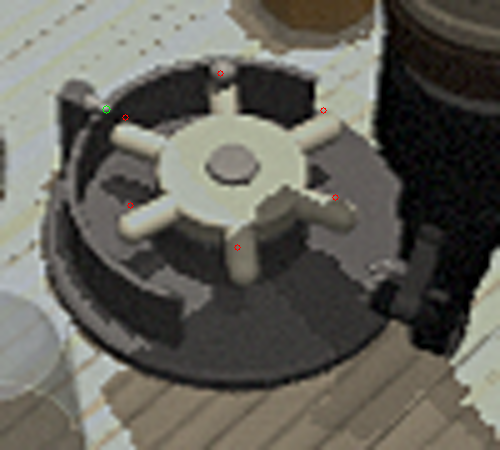

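The bead is now at (220,72), one click short of the pointer. Next is the third and last flick.

apply_moves:
  commands:
    - [0,0.001,-0.02,0,-1]
    - [0,0.001,-0.04,0,-1]
    - [0,0.001,-0.054,0,-1]
    - [0,0.001,-0.054,0,-1]

```text
time: 7.75
ee_pos: [0.4819, 0.0092, 0.0297]
tcp_rot: [152.4, 89.8, -9.8]
wrist_force: [-0.1, -0.9, 0.2]
opening: -0.0
```

apply_moves:
  commands:
    - [0,0.007,0.0,0,-1]
    - [0,0.014,0.0,0,-1]
    - [0,0.021,0.0,0,-1]
    - [0,0.028,0.0,0,-1]
    - [0,0.035,0.0,0,-1]
    - [0,0.042,0.0,0,-1]
    - [0,0.049,0.0,0,-1]
    - [0,0.056,0.0,0,-1]
    - [0,0.063,0.0,0,-1]
    - [0,0.067,0.0,0,-1]
    - [0,0.067,0.0,0,-1]

```text
time: 8.85
ee_pos: [0.5026, -0.0551, 0.0297]
tcp_rot: [149.3, 89.8, -12.9]
wrist_force: [-0.0, -0.2, 0.5]
opening: -0.0
```

apply_moves:
  commands:
    - [0,0,0.02,0,-1]
    - [0,0,0.045,0,-1]
    - [0,0,0.06,0,-1]
    - [-0.03,0,0.06,0,-1]
    - [-0.07,0,0.06,0,-1]
    - [-0.11,0,0.06,0,-1]
    - [-0.11,0,0.06,0,-1]
    - [-0.11,0,0.06,0,-1]

```text
time: 9.65
ee_pos: [0.4456, -0.0734, 0.1404]
tcp_rot: [151.2, 89.7, -11.0]
wrist_force: [0.1, 0.3, 0.1]
opening: -0.0002
```

```bash
python3 look.py s5
python3 - <<'E'
from g import *
c=cams.camera("scene")
for t in("tumbler","honey_jar","shaker"):
  r=cams.spot_in(t,"scene")[0]["rect"]; print(t,np.array(r),onz(c,(r[0]+r[2])/2,r[3]-3,0))
E
```

```text
t 9.65 pos [ 0.4456 -0.0734  0.1404] dial [-0.1146 -0.0387] F [0.1094 0.3019 0.0769] op -0.00019888745903500426 q [ -9.343   -9.6413 -14.1166  85.2629  -0.0076 152.8568]
R [[0.004, 0.306, -0.952], [-0.001, -0.952, -0.306], [-1.0, 0.002, -0.004]] ytool yaw rel dial -89.7000431513621
[ 0.1104 -0.0002 -0.0042]
[ 0.1102 -0.0689 -0.0045]
[ 0.1105 -0.0686 -0.0585]
[ 0.1106  0.0014 -0.0581]
tumbler [206.8 215.  247.5 271.5] [0.5032 0.1815 0.    ]
honey_jar [283.3 124.7 305.9 168.9] [ 0.6015 -0.1364  0.    ]
shaker [215.4 168.5 232.4 201.9] [ 0.6465  0.0629 -0.    ]
```

View pics/s5.png

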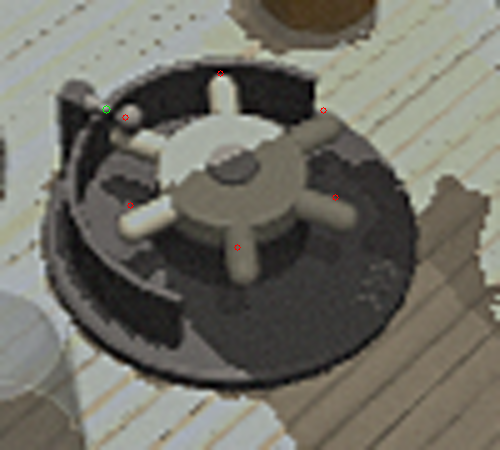

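The bead at (128,118) now sits at the pointer tip, with the wheel at rest in its click and the robot clear. I'll hand in.

```bash
python3 -c "
from workcell import bot
print(bot.job_done())"
```

```text
the job is handed in; nothing more can be done
None
```

The dial is set: the beaded lobe rests in its click at the pointer, and I handed the job in at about 10 s of the 54 s allowed. The wheel started three clicks short. I turned it anticlockwise with the shut fingertip in three straight strokes, one click each, backing the finger out and round between strokes.

- **Bead:** the last scene picture shows it within about 1 px of the expected spot at the pointer, with all six lobes at their rest positions.
- **Glass, jar and shaker:** measured positions agree with the first look to within about 4 mm, which is the detector's noise. The robot never went near them.
- **Forces and clearance:** the wrist force read under 1 N at the end of every move; I did not see values mid-stroke. The arm ended about 14 cm above the board, clear of everything.
- **What disagreed:** the first estimates of the wheel's axis, from the scene and side cameras, were up to 9 mm apart. I used the wrist camera's fit instead. No check failed.

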